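# Find the hidden bore of a sloping rotation mount and lock it with its pin

### The arm

A 7-joint arm with a two-finger parallel gripper is mounted at the origin on a cart in front of the work surface, level with it; the furniture and walls round the work are solid. World frame = base frame: x ahead of the robot, y to its left, z up, the work surface at z = 0. Lengths are in mm, angles in rad, forces in N, time in s.
With the tool pointing down it reaches from about 400 to 875 mm from the base axis. Payload 4.4 kg.
Tool frame: the origin (TCP) lies midway between the tips of the shut fingers; the grasp point (between the pads) lies 19 mm behind it (ctrl.pinch_z is the distance from the TCP to the grasp point, in mm); z points along the fingers, y is the line along which they close (so a half turn about z gives the same grasp; the last joint's range is limited). The gripper opens to 85 mm and grips with 20 to 120 N. Pads are 22 mm wide; open, the fingers measure 114 mm over their backs; the gripper's body (76 mm by 85 mm) begins 54 mm behind the grasp point. The pads swing forward as they close: fully open they stand 13 mm farther back than shut.
Start: joints at [1.247, 0.628, 0.038, 1.517, -0.027, 0.996, -0.02], TCP at [165.747, -628.527, 231.313] pointing down, gripper open.
Joint ranges: [-3.06, 3.06], [-0.37, 2.12], [-1.25, 1.32], [0.18, 2.47], [-1.1, 4.24], [0.23, 1.98], [-2.94, 2.94]. Speed limits (rad/s): [2.57, 2.57, 3.14, 3.14, 3.14, 3.14, 3.14].

### API

Orientations are given as [roll, pitch, yaw] about the fixed x, y, z axes, in that order (R = Rz(yaw) Ry(pitch) Rx(roll)).
In Python, from cell import read_state, cams, order, ctrl gives the robot as it stands.
- The arm moves only by the tool move_arm, never from a script. Its argument "targets" is text: rows parted by semicolons, each of 7 numbers parted by spaces: the gripper's target within -1 to 1 (fully open at 1, half-way at 0, shut at -1), then the shift along the tool's x, y, z in cm, then the turn, a rotation vector about the tool's x, y, z in degrees. A call has 1 to 5 rows; each row shifts and turns the commanded pose from where the row before left it, along the tool's axes as they then stand; what a row does not reach is not made up. A row lasts 1/12 s, in which the tool goes at most 41.7 mm and 7.16 degrees, less where a joint would pass 70% of its speed; a pose out of reach is approached as far as the arm can. A call with a gripper value outside its range is refused whole. The fingers move at their own pace and stop on an object; the grip force is fixed at half the most. Time passes only in rows, so rows that do not move let the fingers close. It gives the time, the measured TCP pose, the force, the opening and the grip force at its end, in the units of the state.
- read_state(): the state, without advancing time (a new reading comes with each control period).
- cams.get_image(name): name is "scene" or "top"; returns a dict with "color" (420x560x3 uint8, red, green, blue), "fovy" (degrees; the focal length in pixels is half the picture's height over the tangent of half this angle, whatever the lens; pixels are square), "cx", "cy" (the principal point, pixels), "rvec" (rotation vector, rad) and "tvec" (3), from world to camera coordinates, as OpenCV has them. Camera axes: x right, y down, z forward; pixel columns grow to the right and rows downward; lengths in mm; the calibration is good to about 2 mm. A picture is of the moment at which its call begins. There is no depth.
- order.finish_job(): hands the job in; it is judged then, once.
The state is a dict: "clock": time; "qpos": joint angles; "qd": joint speeds; "tau": joint torques, N m; "eef_pos": TCP position; "tool_rot": TCP orientation; "force": force on the tool from outside, world axes, zero at the start; "torque": the same for the moment, N m; "width": finger opening in mm; "gripper_force": force on a finger pad.
Only numpy, scipy, OpenCV 4.12 (cv2) and the standard library are available. Lean on these libraries where they do the work, as an engineer would, in place of code of your own. Each camera call takes 0.05 s, during which the arm holds its last target. There are 200 camera calls.

### The job

Lock the turning plate of the sloping rotation mount: take the steel lock pin out of its park block, put it through the bush of the plate, and turn the plate counter-clockwise until the pin finds the bore hidden underneath. Then press the pin fully home, collar down on the bush, and let go, leaving the other things on the table where they are.

Things in the scene. Friction and masses are not known exactly. Their poses are not given: they have to be found in the camera images.
- lock_pin: Loose bare-steel lock pin, 87 mm long, 70 g. Origin at the centre of the tip's end; +z along the pin to its head. Shank 10 mm diameter, 51 mm long, its last 3 mm tapered to 6 mm; then a collar, 24 mm diameter, 4 mm thick; then a round knurled grip, 18 mm diameter, 32 mm long (55 to 87 mm from the tip). Starts upright in the park block, collar resting on the block.
- pin_collar (a point): Centre of the underside of the pin's collar, on its axis 51 mm from the tip; +z to the head. This face rests on the bush when the pin is home.
- park_block: Fixed plain aluminium block, 50 x 50 x 56 mm, with a loose 12 mm hole straight down its middle in which the pin is parked, its tip 5 mm above the table: draw it straight up by 60 mm. Origin under its middle.
- mount: Fixed stand, foot 160 x 120 mm; origin under it, +x uphill. Its face slopes 30 degrees, low to the robot's right. The lower plate in the face has ONE 13.5 mm bore, 40 mm from the turning axis, covered by the turning plate: nothing measures it, it must be felt. A slug sits 6 mm down the bore and must be pushed ahead of the pin (about 4 N along the pin, no spring-back).
- bush_mouth (a point): Centre of the upper mouth of the guide bush, a steel block 30 x 30 x 20 mm on one corner of the turning plate (bare aluminium, 108 mm square, 12 mm thick, carrying a small round optic). The hole, 11.5 mm with barely broken edges, goes on through the plate: 32 mm in all. +z is the outward normal of the sloping face; +x, +y lie in the face but do not point to the bush.
- pivot (a point): Point on the plate's turning axis, level with the bush mouth (33 mm above the lower plate); +z is the axis, outward. The bush lies 40 mm and the turning knob 60 mm from the axis, on opposite sides of it.
- knob_top (a point): Centre of the top of the turning knob, a plain upright steel post, 12 mm diameter, standing 42 mm along +z from the turning plate (lowest 8 mm: 16 mm wide), at the corner opposite the bush.
- turn_plate (a joint): Plate angle, rad, 0 to 1.4, growing counter-clockwise seen looking down on the face. Starts at 0 to 0.25, has light friction (2 N at the knob), stays where left. The bore lines up somewhere from 0.6 to 1.25. Until then the pin in the bush stands on the lower plate, collar 18 mm proud; once in line a released pin drops about 6 mm by its weight and blocks the plate; then press it 12 mm home.
- clamp_fork_0: black slotted clamp fork lying flat, 81 x 26 x 10 mm, origin under its middle; a bystander
- lens_case_0: round black lens case, 39 mm across, 16 mm tall, origin under its middle; a bystander
- hex_key_0: small black L-shaped hex key lying flat, 30 x 74 x 4 mm; a bystander
- sensor_head: flat black round sensor head, 60 mm across, 22 mm tall; a bystander
- stand_iris: iris on a post with a 65 x 54 mm foot, 100 mm tall, standing loose; a bystander

How it is judged:
By the outcome, as a careful person would: the job done as asked, in the order asked, and still so for the second after the job is handed in, with the robot touching nothing.
It also fails if it takes over 72 s, if anything falls off the work surface, if the arm or the gripper's body presses on something with over 40 N, if the wrist force passes 120 N, or if a joint passes its speed limit or range.

## Working session

There is one attempt and no reset: what is moved stays moved. The work goes in short steps, Python scripts to look and compute and a tool call to move; the robot and the scene stay as the last step left them, time stands still between calls to the robot, and variables do not carry over. Pictures are saved under pics/ and viewed, at most 10 in all, crops included, and the job is handed in when it is done.

Besides the shell and the picture viewer there is one more tool, called after "Call:" by a JSON object that holds its "api" and its "payload", one argument or row to a line. move_arm: Moves the arm, as the interface text tells. Its arguments: {"type":"object","properties":{"targets":{"type":"string"}},"required":["targets"]}

```bash
ls; mkdir -p pics; cat > h.py <<'E'
import numpy as np, cv2
from scipy.spatial.transform import Rotation as R
from cell import read_state, cams, order, ctrl
def cam(n):
    d=cams.get_image(n); c=d["color"]; f=c.shape[0]/2/np.tan(np.radians(d["fovy"])/2)
    K=np.array([[f,0,d["cx"]],[0,f,d["cy"]],[0,0,1]]); Rm=cv2.Rodrigues(np.array(d["rvec"],float))[0]
    return c,K,Rm,np.array(d["tvec"],float).ravel()
def ray(C,uv):
    c,K,Rm,t=C; d=Rm.T@np.linalg.inv(K)@np.array([uv[0],uv[1],1.]); return -Rm.T@t,d/np.linalg.norm(d)
def onz(C,uv,z):
    o,d=ray(C,uv); return o+d*(z-o[2])/d[2]
def two(C1,a,C2,b):
    o1,d1=ray(C1,a);o2,d2=ray(C2,b)
    s=np.linalg.lstsq(np.c_[d1,-d2],o2-o1,rcond=None)[0]
    p,q=o1+s[0]*d1,o2+s[1]*d2
    return (p+q)/2,np.linalg.norm(p-q)
def proj(C,P):
    c,K,Rm,t=C; q=K@(Rm@np.array(P,float)+t); return q[:2]/q[2]
def save(c,n,box=None,s=1):
    if box: c=c[box[1]:box[3],box[0]:box[2]]
    cv2.imwrite("pics/"+n,cv2.resize(c[:,:,::-1],None,fx=s,fy=s,interpolation=cv2.INTER_CUBIC))
E
python3 - <<'E'
from h import *
for n in("scene","top"):
    C=cam(n);save(C[0],n+"0.png",s=1.42); print(n,C[1],ray(C,(280,210)))
print(read_state(),ctrl.pinch_z)
E
```

```text
pics
scene [[484.46895553   0.         282.77632192]
 [  0.         484.46895553 210.67561473]
 [  0.           0.           1.        ]] (array([-169.92149605,  524.31795634,  565.65434746]), array([ 0.67949012, -0.59788971, -0.4252306 ]))
top [[432.70740026   0.         280.59899689]
 [  0.         432.70740026 204.55212907]
 [  0.           0.           1.        ]] (array([ 374.22148677,  -94.70089616, 1157.14419092]), array([ 0.11823728,  0.00695394, -0.99296102]))
{'clock': 0.1, 'qpos': array([ 1.24723274,  0.62927428,  0.03843797,  1.51825479, -0.02700687,
        0.99630981, -0.01999388]), 'qd': array([ 0.00125103, -0.00214523,  0.0002511 , -0.00312119, -0.0006261 ,
       -0.00023676, -0.00098854]), 'tau': array([ 3.65626845e-03, -5.64526320e+01,  1.23042572e+00, -1.93969041e+01,
        1.11508474e-02,  5.52975500e-03, -6.55735178e-06]), 'eef_pos': array([ 165.59017404, -627.97594135,  230.4717687 ]), 'tool_rot': array([-3.13986407e+00,  8.61657739e-06,  2.57771767e-01]), 'force': array([-0.5318348 ,  0.70787301,  0.21290388]), 'torque': array([0.02385004, 0.00596775, 0.00375169]), 'gripper_force': 0.0, 'width': 85.79448810006434} 18.700000000000003
```

View pics/scene0.png

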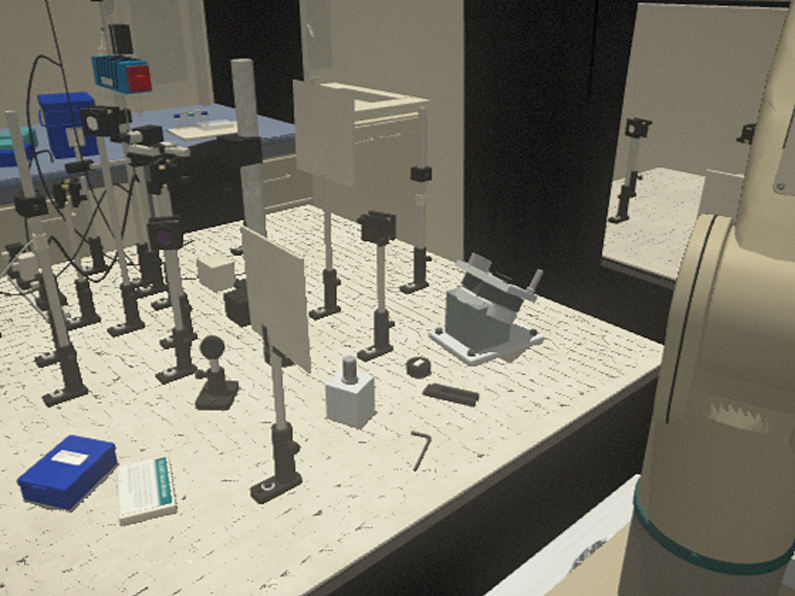

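View pics/top0.png

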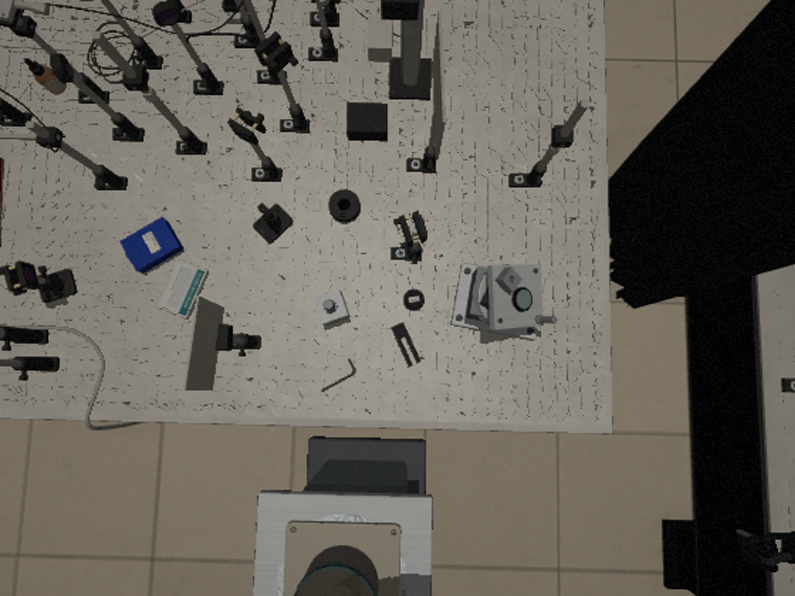

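Scene view: the pin stands in the park block at about (349,370)/1.42 and the mount is at about (490,300)/1.42. In the top view the pin head is at (329,305)/1.42 and the mount has its bush at (512,277), optic at (521,298) and knob at about (545,319). I'll zoom in on both.

```bash
python3 - <<'E'
from h import *
a=cam("scene")[0][170:300,220:400]; b=cam("top")[0][180:245,215:400]
A=cv2.resize(a,None,fx=3.3,fy=3.3,interpolation=3);B=cv2.resize(b,None,fx=4.2,fy=4.2,interpolation=3)
cv2.imwrite("pics/b1.png",B[:,:,::-1])
cv2.imwrite("pics/a1.png",A[:,:,::-1])
E
```

```text
(no output)
```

View pics/b1.png

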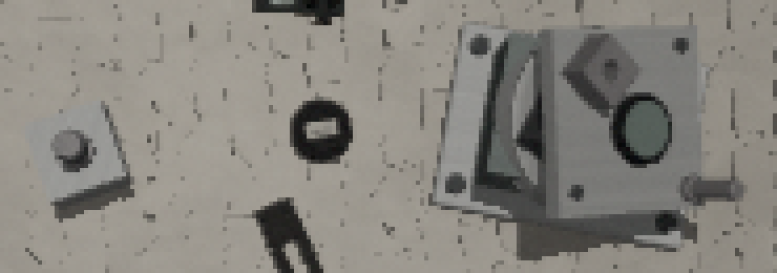

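View pics/a1.png

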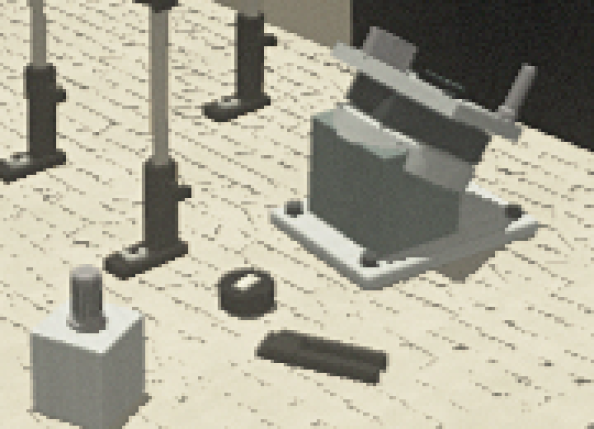

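Top crop: pin head (69,147), bush hole (610,70), knob top (735,189), foot screws (480,45), (455,183), (667,222). Scene crop: pin head top (85,271), knob top (528,70), foot screws (293,206), (370,258), (513,211). Next I triangulate these.

```bash
python3 - <<'E'
from h import *
S=cam("scene");T=cam("top")
t=lambda u,v:((u+.5)/4.2-.5+215,(v+.5)/4.2-.5+180)
s=lambda u,v:((u+.5)/3.3-.5+220,(v+.5)/3.3-.5+170)
p=lambda a,b:two(T,t(*a),S,s(*b))
print("pin",p((69,147),(85,271)),onz(T,t(69,147),92))
sc=[p(a,b) for a,b in [((480,45),(293,206)),((455,183),(370,258)),((667,222),(513,211))]]
print(sc); A,B,C=[x[0] for x in sc]
print("lens",np.linalg.norm(A-B),np.linalg.norm(B-C))
yaw=[np.arctan2(*(B-C)[1::-1]),np.arctan2(*(A-B)[1::-1])+np.pi/2]; print(np.degrees(yaw))
# each foot screw also on-plane z=16
A2,B2,C2=[onz(T,t(*x),16) for x in((480,45),(455,183),(667,222))]
print(A2,B2,C2,np.degrees(np.arctan2(*(B2-C2)[1::-1])),np.degrees(np.arctan2(*(A2-B2)[1::-1])+np.pi/2))
k,e=p((735,189),(528,70)); print("knob",k,e)
for yw in np.radians([90,95,100,105,110]):
    up=np.array([np.cos(yw),np.sin(yw),0]); n=-np.sin(.5236)*up+np.array([0,0,np.cos(.5236)])
    o,d=ray(T,t(610,70)); b=o+d*(n@(k-22*n-o))/(n@d); v=k-22*n-b
    print(np.degrees(yw),n,"bush",b,np.linalg.norm(v),"pivot",b+.4*v)
E
```

```text
pin (array([487.06070184,  34.28104762,  91.90033151]), np.float64(1.6866158389675714)) [486.47931089  33.633841    92.        ]
[(array([ 566.15392725, -215.69644236,   17.33035233]), np.float64(0.2634387837501037)), (array([ 477.06158305, -201.6970662 ,   16.96428415]), np.float64(1.8925512719672193)), (array([ 456.75498478, -334.52125282,   15.55132858]), np.float64(0.11507201225685529))]
lens 90.18626466534164 134.37491926413063
[81.30773815 81.06994297]
[ 566.28109821 -215.92741602   16.        ] [ 477.85900412 -201.16125294   16.        ] [ 456.6778386 -334.4634341   16.       ] 80.97141680978031 80.51930228790312
knob [ 468.83180567 -351.90539347  119.25336765] 0.6795784548743554
90.0 [-3.06162349e-17 -5.00001060e-01  8.66024792e-01] bush [ 533.37729227 -276.91780149  137.14416669] 98.10881449754942 pivot [ 507.55909763 -302.51282895  122.36682891]
95.0 [ 0.04357796 -0.49809841  0.86602479] bush [ 533.97600194 -277.60326202  133.3071475 ] 97.35544039141404 pivot [ 507.53483735 -302.94084863  120.0646174 ]
100.0 [ 0.08682427 -0.49240492  0.86602479] bush [ 534.63733633 -278.36042137  129.06877812] 96.70353183654758 pivot [ 507.55107047 -303.44524691  117.52159577]
105.00000000000001 [ 0.1294098  -0.48296394  0.86602479] bush [ 535.35566331 -279.18283132  124.46515384] 96.21412264094131 pivot [ 507.60731404 -304.02177353  114.7594212 ]
110.0 [ 0.17101043 -0.46984731  0.86602479] bush [ 536.12432962 -280.0628746   119.53891405] 95.94640604981906 pivot [ 507.70242822 -304.66522585  111.80367733]
```

Call:
{"api": "move_arm", "payload": {
  "targets": "1 0 0 -2 0 0 0; 1 2.4 -2.8 -1 0 0 0; 1 2.4 -2.8 0 0 0 0; 1 2.4 -2.8 0 0 0 0; 1 2.4 -2.8 0 0 0 0"
}}

```text
clock: 0.72
eef_pos: [230.5, -494.3, 261.5]
tool_rot: [3.141, -0.0, 0.257]
force: [1.4, -0.4, -0.3]
width: 85.5
gripper_force: 0.0
```

Call:
{"api": "move_arm", "payload": {
  "targets": "1 2.4 -2.8 0 0 0 0; 1 2.4 -2.8 0 0 0 0; 1 2.4 -2.8 0 0 0 0; 1 2.4 -2.8 0 0 0 0; 1 2.4 -2.8 0 0 0 0"
}}

```text
clock: 1.13
eef_pos: [310.8, -328.2, 261.5]
tool_rot: [3.141, -0.0, 0.257]
force: [1.3, 0.5, 0.1]
width: 85.6
gripper_force: 0.0
```

Call:
{"api": "move_arm", "payload": {
  "targets": "1 2.4 -2.8 0 0 0 0; 1 2.4 -2.8 0 0 0 0; 1 2.4 -2.8 0 0 0 0; 1 2.4 -2.8 0 0 0 0; 1 2.4 -2.8 0 0 0 0"
}}

```text
clock: 1.55
eef_pos: [391.2, -162.2, 261.6]
tool_rot: [3.141, -0.001, 0.258]
force: [0.4, -0.6, -0.3]
width: 85.0
gripper_force: 0.0
```

Call:
{"api": "move_arm", "payload": {
  "targets": "1 2.4 -2.8 0 0 0 0; 1 2.4 -2.8 0 0 0 0; 1 2.4 -2.8 0 0 0 0; 1 2.4 -2.8 0 0 0 0; 1 0 0 0 0 0 -6"
}}

```text
clock: 1.97
eef_pos: [458.5, -22.5, 261.9]
tool_rot: [-3.139, -0.006, 0.373]
force: [0.1, 0.5, 0.5]
width: 85.3
gripper_force: 0.0
```

Call:
{"api": "move_arm", "payload": {
  "targets": "1 0 0 0 0 0 -7; 1 0 0 0 0 0 -7; 1 0 0 0 0 0 -7; 1 0 0 0 0 0 -7; 1 0 0 0 0 0 -7"
}}

```text
clock: 2.38
eef_pos: [455.0, -31.0, 261.4]
tool_rot: [3.141, -0.0, 0.98]
force: [0.0, 0.1, -0.2]
width: 85.2
gripper_force: 0.0
```

Call:
{"api": "move_arm", "payload": {
  "targets": "1 0 0 0 0 0 -7; 1 0 0 0 0 0 0; 1 0 0 0 0 0 0"
}}

```text
clock: 2.63
eef_pos: [455.0, -31.2, 261.4]
tool_rot: [3.142, -0.0, 1.092]
force: [0.1, -0.7, -0.1]
width: 85.4
gripper_force: 0.0
```

Call:
{"api": "move_arm", "payload": {
  "targets": "1 3.65 -0.1 1 0 0 0; 1 3.6 -0.1 2 0 0 0; 1 0 0 4 0 0 0; 1 0 0 4 0 0 0; 1 0 0 4 0 0 0"
}}

```text
clock: 3.05
eef_pos: [487.0, 35.0, 110.3]
tool_rot: [3.14, -0.001, 1.093]
force: [1.3, -0.4, -0.6]
width: 85.5
gripper_force: 0.0
```

```bash
python3 - <<'E'
from h import *
S=cam("scene"); s=read_state(); print(s["eef_pos"],proj(S,s["eef_pos"]),proj(S,[487,34,92]))
save(S[0],"s2.png",(170,170,330,300),4)
E
```

```text
[481.53953674  34.11810301 102.57358999] [247.50973738 248.08062917] [245.97241498 251.7550215 ]
```

View pics/s2.png

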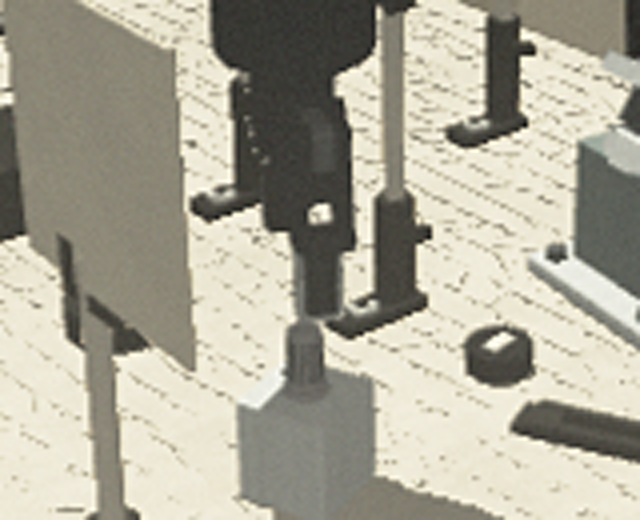

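The view shows the open fingers above the pin (head at about (304,325) in the crop), in line with it laterally. Next I settle and recheck the pose.

Call:
{"api": "move_arm", "payload": {
  "targets": "1 0 0 0 0 0 0; 1 0 0 0 0 0 0; 1 0 0 0 0 0 0"
}}

```text
clock: 3.35
eef_pos: [488.3, 34.6, 113.8]
tool_rot: [3.138, -0.002, 1.094]
force: [0.1, -0.2, -0.2]
width: 85.4
gripper_force: 0.0
```

Call:
{"api": "move_arm", "payload": {
  "targets": "1 0 0.1 2 0 0 0; 1 0 0 1.5 0 0 0; 1 0 0 1 0 0 0; 1 0 0 0.3 0 0 0; 1 0 0 0 0 0 0"
}}

```text
clock: 3.77
eef_pos: [488.0, 33.8, 64.3]
tool_rot: [3.14, -0.001, 1.095]
force: [0.2, -0.1, 0.8]
width: 85.3
gripper_force: 0.0
```

Call:
{"api": "move_arm", "payload": {
  "targets": "1 0 0 0 0 0 0; 1 0 0 0 0 0 0; 1 0 0 0 0 0 0"
}}

```text
clock: 4.02
eef_pos: [487.9, 33.9, 64.2]
tool_rot: [3.14, -0.001, 1.095]
force: [0.2, 0.2, 0.7]
width: 85.5
gripper_force: 0.0
```

Call:
{"api": "move_arm", "payload": {
  "targets": "-1 0 0 0.1 0 0 0; -1 0 0 0 0 0 0; -1 0 0 0 0 0 0; -1 0 0 0 0 0 0; -1 0 0 0 0 0 0"
}}

```text
clock: 4.43
eef_pos: [487.3, 33.9, 62.3]
tool_rot: [-3.142, 0.0, 1.096]
force: [-0.6, -0.4, 0.5]
width: 25.7
gripper_force: 0.0
```

Call:
{"api": "move_arm", "payload": {
  "targets": "-1 0 0 0 0 0 0; -1 0 0 0 0 0 0; -1 0 0 0 0 0 0; -1 0 0 0 0 0 0; -1 0 0 0 0 0 0"
}}

```text
clock: 4.85
eef_pos: [487.2, 33.9, 62.4]
tool_rot: [3.142, -0.0, 1.096]
force: [-0.2, 0.4, 4.3]
width: 16.1
gripper_force: 58.6
```

Call:
{"api": "move_arm", "payload": {
  "targets": "-1 0 0 -1 0 0 0; -1 0 0 -2 0 0 0; -1 0 0 -3 0 0 0; -1 0 0 -4 0 0 0; -1 0 0 -4 0 0 0"
}}

```text
clock: 5.27
eef_pos: [486.2, 33.9, 203.8]
tool_rot: [-3.14, 0.001, 1.096]
force: [0.5, -0.7, -0.2]
width: 16.4
gripper_force: 58.9
```

Call:
{"api": "move_arm", "payload": {
  "targets": "-1 0 0 -4 0 0 0; -1 0 0 -2 0 0 0; -1 0 0 0 0 0 0; -1 0 0 0 0 0 0"
}}

```text
clock: 5.6
eef_pos: [487.6, 33.7, 263.6]
tool_rot: [3.139, -0.001, 1.095]
force: [-0.6, 0.0, -1.1]
width: 16.1
gripper_force: 58.9
```

```bash
cat >> h.py <<'E'
YAW=np.radians(81); UP=np.array([np.cos(YAW),np.sin(YAW),0]); N=-.5*UP+np.array([0,0,np.sqrt(.75)])
BUSH=np.array([532.,-276.,143.])
TIP=57.4
def Rtgt(yaw=1.09):
    R0=R.from_euler("xyz",[np.pi,0,yaw])
    ax=np.cross([0,0,1],N); ax/=np.linalg.norm(ax)
    return R.from_rotvec(ax*np.pi/6)*R0
E
python3 - <<'E'
from h import *
S=cam("scene");T=cam("top")
t=lambda u,v:((u+.5)/4.2-.5+215,(v+.5)/4.2-.5+180)
s=lambda u,v:((u+.5)/3.3-.5+220,(v+.5)/3.3-.5+170)
k,e=two(T,t(735,189),S,s(528,70))
o,d=ray(T,t(610,70)); b=o+d*(N@(k-22*N-o))/(N@d); v=k-22*N-b
print(N,k,"bush",b,np.linalg.norm(v),"pivot",b+.4*v, "pred pivot lateral", np.cross(UP,b+.4*v-np.array([511.5,-275.1,0]))[2])
st=read_state(); print(st["eef_pos"],st["tool_rot"],st["qpos"])
R0=R.from_euler("xyz",st["tool_rot"]); print((R0.inv()*Rtgt()).as_rotvec(degrees=True)); print(Rtgt().as_euler("xyz"),Rtgt().as_matrix())
for h in (60,25): print("tcp over bush",b+N*(h+TIP))
E
```

```text
[-0.07821723 -0.49384417  0.8660254 ] [ 468.83180567 -351.90539347  119.25336765] bush [ 532.47133606 -275.8805755   142.95027193] 99.53545121118024 pivot [ 507.70383555 -301.94467399  125.85048667] pred pivot lateral -0.45000484985800115
[486.13262693  33.54007497 261.34479048] [-3.13964303e+00  1.44508740e-03  1.09545138e+00] [ 0.13822714  0.37717323 -0.3615492   1.91103028  0.1689899   0.88520473
 -0.78313462]
[ 9.35662946 28.54985093  0.27051273]
[-2.95996582 -0.49386191  1.04409814] [[ 0.4426157   0.89329357  0.07821723]
 [ 0.76117477 -0.42039374  0.49384417]
 [ 0.47402986 -0.1590462  -0.8660254 ]]
tcp over bush [ 523.28863296 -333.85788109  244.62165434]
tcp over bush [ 526.0262361  -316.57333513  214.31076521]
```

Call:
{"api": "move_arm", "payload": {
  "targets": "-1 -3.2 0.4 0 0 0 0; -1 -3.3 0.4 0 0 0 0; -1 -3.3 0.4 0 0 0 0; -1 -3.3 0.4 0 0 0 0; -1 -3.2 0.4 0 0 0 0"
}}

```text
clock: 6.12
eef_pos: [428.4, -121.3, 260.6]
tool_rot: [-3.137, 0.001, 1.096]
force: [1.0, 0.7, -1.1]
width: 16.1
gripper_force: 58.9
```

Call:
{"api": "move_arm", "payload": {
  "targets": "-1 -2.1 2.5 -0.3 0 0 0; -1 -2.1 2.5 -0.3 0 0 0; -1 -2.1 2.5 -0.3 0 0 0; -1 -2.1 2.5 -0.3 0 0 0; -1 -2.1 2.5 -0.3 0 0 0"
}}

```text
clock: 6.53
eef_pos: [492.8, -271.8, 275.2]
tool_rot: [-3.137, -0.0, 1.096]
force: [1.6, 0.5, -0.5]
width: 16.0
gripper_force: 58.9
```

Call:
{"api": "move_arm", "payload": {
  "targets": "-1 -2.1 2.6 -0.3 0 0 0; -1 -1.9 2.6 -0.3 0 0 0; -1 0 0 0 1 3 0; -1 0 0 0 1.7 5.1 0; -1 0 0 0 1.7 5.1 0.1"
}}

```text
clock: 6.95
eef_pos: [521.6, -328.7, 281.6]
tool_rot: [-3.059, -0.235, 1.086]
force: [-0.6, -0.5, -1.1]
width: 16.5
gripper_force: 58.9
```

Call:
{"api": "move_arm", "payload": {
  "targets": "-1 0 0 0 1.7 5.1 0.1; -1 0 0 0 1.7 5.1 0.1; -1 0 0 0 1.6 5.1 0; -1 0 0 0 0 0 0; -1 0 0 0 0 0 0"
}}

```text
clock: 7.37
eef_pos: [520.0, -331.0, 280.0]
tool_rot: [-2.955, -0.494, 1.039]
force: [0.3, -0.3, -0.2]
width: 16.1
gripper_force: 58.9
```

```bash
cat >> h.py <<'E'
BUSH=np.array([532.5,-275.9,143.]); PIV=np.array([507.7,-301.9,125.9])
def rep():
    st=read_state(); R0=R.from_euler("xyz",st["tool_rot"]); p=st["eef_pos"]
    tip=p+R0.apply([0,0,TIP]); d=tip-BUSH
    print("eef",p.round(1),"tip",tip.round(1),"tip height",round(N@d,2),"lateral off in tool xy (mm to move)",R0.inv().apply(-(d-N*(N@d))).round(2))
    print("rot err deg",(R0.inv()*Rtgt()).as_rotvec(degrees=True).round(2),"force tool",R0.inv().apply(st["force"]).round(1),"q",st["qpos"].round(2))
    return tip
E
python3 - <<'E'
from h import *
rep()
E
```

```text
eef [ 520. -331.  280.] tip [ 524.4 -302.6  230.3] tip height 89.46 lateral off in tool xy (mm to move) [-17.41  10.    -0.03]
rot err deg [-0.13 -0.03 -0.26] force tool [-0.2  0.4  0. ] q [ 0.98  0.74 -0.43  1.33 -0.18  1.37  0.19]
```

Call:
{"api": "move_arm", "payload": {
  "targets": "-1 -1.2 0.7 1 -0.1 0 -0.2; -1 -0.5 0.3 2.5 0 0 0; -1 0 0 2.5 0 0 0; -1 0 0 1 0 0 0; -1 0 0 0 0 0 0"
}}

```text
clock: 7.78
eef_pos: [528.3, -308.8, 211.4]
tool_rot: [-2.96, -0.496, 1.051]
force: [-0.4, 0.3, -0.9]
width: 16.2
gripper_force: 58.9
```

Call:
{"api": "move_arm", "payload": {
  "targets": "-1 0 0 0 0 0 0; -1 0 0 0 0 0 0; -1 0 0 0 0 0 0"
}}

```text
clock: 8.03
eef_pos: [529.3, -313.8, 214.4]
tool_rot: [-2.968, -0.494, 1.049]
force: [-0.0, -0.8, -0.9]
width: 15.9
gripper_force: 58.9
```

```bash
python3 - <<'E'
from h import *
tip=rep()
S=cam("scene");T=cam("top")
print(proj(S,tip),proj(S,BUSH),proj(T,tip),proj(T,BUSH))
a=cv2.resize(S[0][150:230,290:390],None,fx=4,fy=4,interpolation=3);b=cv2.resize(T[0][170:250,310:410],None,fx=4,fy=4,interpolation=3)
cv2.imwrite("pics/m1.png",np.hstack([a,b])[:,:,::-1])
E
```

```text
eef [ 529.3 -313.8  214.4] tip [ 534.1 -285.6  164.6] tip height 23.38 lateral off in tool xy (mm to move) [-3.56 -2.07 -0.01]
rot err deg [0.32 0.05 0.25] force tool [-1.   0.4  0.4] q [ 0.96  0.79 -0.43  1.42 -0.18  1.21  0.22]
[341.1969652  172.01612486] [338.38930378 181.80518016] [365.7224786  194.30178915] [359.86912636 196.27081178]
```

View pics/m1.png

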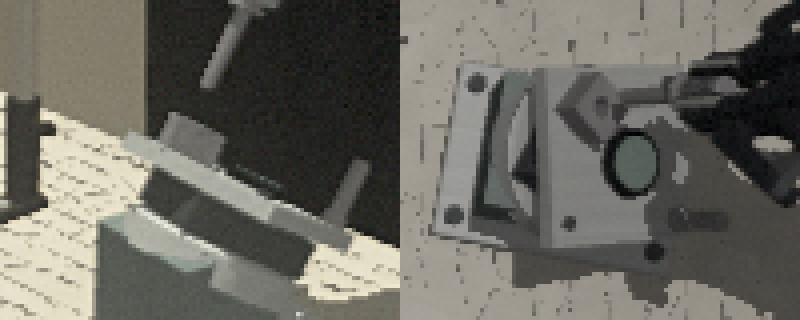

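Scene panel: the pin tip is at crop (206,86), matching the prediction within 1 px. Top panel: the tip is at about (615,100) and the hole at (602,102), so the line-up is close. I'll correct, lower to about 7 mm and look again.

Call:
{"api": "move_arm", "payload": {
  "targets": "-1 -0.3 -0.2 0.5 0.3 0 0.2; -1 0 0 0.6 0 0 0; -1 0 0 0.5 0 0 0; -1 0 0 0 0 0 0; -1 0 0 0 0 0 0"
}}

```text
clock: 8.55
eef_pos: [526.6, -305.7, 197.6]
tool_rot: [-2.956, -0.495, 1.044]
force: [0.0, -1.0, -1.0]
width: 16.2
gripper_force: 58.9
```

Call:
{"api": "move_arm", "payload": {
  "targets": "-1 0 0 0 0 0 0; -1 0 0 0 0 0 0; -1 0 0 0 0 0 0; -1 0 0 0 0 0 0; -1 0 0 0 0 0 0"
}}

```text
clock: 8.97
eef_pos: [526.8, -306.4, 198.2]
tool_rot: [-2.958, -0.494, 1.044]
force: [0.3, 0.9, -1.3]
width: 16.2
gripper_force: 58.9
```

```bash
python3 - <<'E'
from h import *
tip=rep()
S=cam("scene");T=cam("top")
rep()
print(proj(S,tip),proj(S,BUSH),proj(T,tip),proj(T,BUSH),proj(T,BUSH+N*60))
a=cv2.resize(S[0][155:205,315:365],None,fx=8,fy=8,interpolation=3);b=cv2.resize(T[0][172:222,345:395],None,fx=8,fy=8,interpolation=3)
cv2.imwrite("pics/m2.png",np.hstack([a,b])[:,:,::-1])
E
```

```text
eef [ 526.8 -306.4  198.2] tip [ 531.2 -278.   148.5] tip height 5.92 lateral off in tool xy (mm to move) [-0.45  1.2  -0.  ]
rot err deg [-0.13 -0.02  0.01] force tool [0.2 0.1 1.6] q [ 0.95  0.81 -0.43  1.45 -0.18  1.18  0.22]
eef [ 526.7 -306.4  198.2] tip [ 531.1 -277.9  148.5] tip height 5.87 lateral off in tool xy (mm to move) [-0.44  1.24 -0.  ]
rot err deg [-0.13 -0.03  0.  ] force tool [-0.9 -0.1  0.5] q [ 0.95  0.81 -0.43  1.45 -0.18  1.18  0.22]
[339.54312738 179.55438489] [338.38930378 181.80518016] [361.1704372  196.50377332] [359.86912636 196.27081178] [377.19497413 195.19926195]
```

View pics/m2.png

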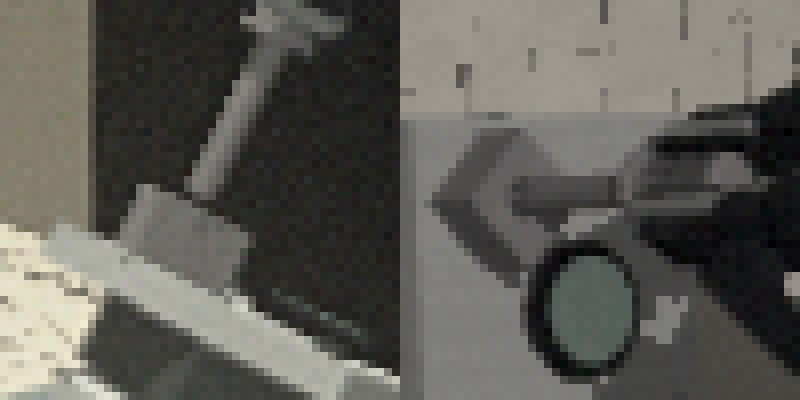

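Left: the tip is just above the bush top, near its middle. Right: the tip end is at about (515,190) over the bush. I'll measure the hole and the pin axis numerically from the saved crops.

```bash
python3 - <<'E'
from h import *
b=cv2.imread("pics/b1.png",0); 
# native samples
u=np.arange(352,370);v=np.arange(188,205)
g=lambda im,ou,ov,s,off=0:np.array([[im[int((y-ov+.5)*s),int((x-ou+.5)*s)+off] for x in u] for y in v])
print(u);print(np.c_[v,g(b,215,180,4.2)])
m=cv2.imread("pics/m2.png",0);u=np.arange(354,376);print(u);print(np.c_[v,g(m,345,172,8,400)])
E
```

```text
[352 353 354 355 356 357 358 359 360 361 362 363 364 365 366 367 368 369]
[[188 121 123 109  90  89  89  78  76 101 120 123 122 122 121 123 122 122
  122]
 [189 123 121  92  74  74  73  73  85  95 102 122 123 123 122 125 126 124
  125]
 [190 122 103  79  72  71  68  84  93  93  94 108 121 123 121 122 122 123
  123]
 [191 114  80  72  72  72  77  90  93  94  95  96 110 122 123 122 123 123
  124]
 [192  83  69  74  72  71  87  93  91  92  97  96  97 110 121 122 123 122
  122]
 [193  75  72  70  71  84  93  93  94  95  96  94  96  99 116 123 124 122
  124]
 [194  74  71  71  80  91  94  92  77  61  74  95  97  96  95 122 122 123
  122]
 [195  71  73  78  92  90  93  85  52  49  56  92  96  96  95 101 121 121
  122]
 [196  70  70  88  94  92  94  84  68  67  66  83  94  94  97  95 108 119
  121]
 [197  56  54  81  91  91  93  83  70  73  74  93  93  96  95  94 114 121
  122]
 [198  54  51  64  92  94  96  97  74  75  72  97  95  92  94 107 121 123
  122]
 [199  50  52  53  66  92  96  94  89  81  92  94  94  94  85 120 124 124
  124]
 [200  52  51  52  53  73  93  95  95  90  91  93  93 
[... 1392 characters left out ...]
 45  54  72  83  82]
 [198  65  95  97 100 100  60  48  47  47  50  47  45  84 104 106 104 106
  123  96  64  68  70]
 [199  54  69  95 100 100  95  83  92  57  51  50  55 123 128 127 126 129
   83  74  60  55  38]
 [200  55  54  76  97  96  97  97  96  95  58  52 122 126 126 126  81  73
   68  69  69  56  24]
 [201  52  56  56  75  95  99  97  97  96  93  78  76 123  81  73  69  70
   69  68  71  47  25]
 [202  53  52  47  55  75  94  97  97  96  85  57  44  39  31  23  26  50
   65  66  68  66  52]
 [203  58  53  54  53  55  84  96  97  90  47  19   8  12   5  11   9   5
   38  67  69  70  67]
 [204  98  59  52  54  52  54  93  95  68  26  13   4  46  80  88  89  72
   37  27  67  69  67]]
```

Call:
{"api": "move_arm", "payload": {
  "targets": "-1 -0.07 0.05 0.2 0 0 0; -1 0 0 0.2 0 0 0; -1 0 0 0.2 0 0 0; -1 0 0 0.2 0 0 0; -1 0 0 0 0 0 0"
}}

```text
clock: 9.48
eef_pos: [527.3, -302.6, 190.3]
tool_rot: [-2.956, -0.495, 1.044]
force: [0.9, 0.1, -1.0]
width: 16.1
gripper_force: 58.9
```

Call:
{"api": "move_arm", "payload": {
  "targets": "-1 0 0 0.2 0 0 0; -1 0 0 0 0 0 0; -1 0 0 0 0 0 0"
}}

```text
clock: 9.73
eef_pos: [527.6, -302.0, 189.0]
tool_rot: [-2.957, -0.494, 1.044]
force: [0.6, 0.2, -0.1]
width: 16.1
gripper_force: 58.9
```

```bash
python3 -c "
from h import *
rep()"
```

```text
eef [ 527.6 -302.   189. ] tip [ 532.  -273.6  139.3] tip height -4.34 lateral off in tool xy (mm to move) [ 0.2   0.86 -0.  ]
rot err deg [-0.15 -0.03  0.  ] force tool [0.4 0.5 0.2] q [ 0.95  0.81 -0.43  1.46 -0.18  1.16  0.22]
```

Call:
{"api": "move_arm", "payload": {
  "targets": "-1 0 0 0.2 0 0 0; -1 0 0 0.3 0 0 0; -1 0 0 0.3 0 0 0; -1 0 0 0.2 0 0 0; -1 0 0 0 0 0 0"
}}

```text
clock: 10.15
eef_pos: [528.2, -296.6, 179.9]
tool_rot: [-2.956, -0.495, 1.044]
force: [-1.0, -0.1, -1.1]
width: 16.2
gripper_force: 58.9
```

Call:
{"api": "move_arm", "payload": {
  "targets": "-1 0 0 0.3 0 0 0; -1 0 0 0.3 0 0 0; -1 0 0 0.2 0 0 0; -1 0 0 0 0 0 0; -1 0 0 0 0 0 0"
}}

```text
clock: 10.57
eef_pos: [529.0, -293.0, 173.3]
tool_rot: [-2.957, -0.494, 1.044]
force: [-0.3, 0.9, -0.3]
width: 16.7
gripper_force: 58.9
```

```bash
python3 -c "
from h import *
rep()"
```

```text
eef [ 529.  -293.   173.3] tip [ 533.3 -264.6  123.6] tip height -22.42 lateral off in tool xy (mm to move) [ 0.19  0.93 -0.  ]
rot err deg [-0.16 -0.04  0.01] force tool [ 0.4 -0.5  0.7] q [ 0.94  0.83 -0.43  1.49 -0.18  1.12  0.22]
```

Call:
{"api": "move_arm", "payload": {
  "targets": "-1 0 0 0.3 0 0 0; -1 0 0 0.3 0 0 0; -1 0 0 0.2 0 0 0; -1 0 0 0 0 0 0; -1 0 0 0 0 0 0"
}}

```text
clock: 10.98
eef_pos: [529.7, -289.6, 166.9]
tool_rot: [-2.958, -0.494, 1.044]
force: [-0.8, -2.0, 2.6]
width: 15.9
gripper_force: 59.4
```

Call:
{"api": "move_arm", "payload": {
  "targets": "-1 0 0 0.1 0 0 0; -1 0 0 0.1 0 0 0; -1 0 0 0 0 0 0; -1 0 0 0 0 0 0"
}}

```text
clock: 11.32
eef_pos: [529.9, -289.7, 166.4]
tool_rot: [-2.96, -0.493, 1.044]
force: [-2.5, -4.5, 10.6]
width: 16.6
gripper_force: 60.4
```

```bash
python3 -c "
from h import *
rep()"
```

```text
eef [ 529.9 -289.7  166.4] tip [ 534.4 -261.4  116.7] tip height -30.13 lateral off in tool xy (mm to move) [ 0.57  0.24 -0.  ]
rot err deg [-0.01  0.02 -0.01] force tool [  0.5  -2.  -11.6] q [ 0.94  0.83 -0.43  1.5  -0.18  1.1   0.22]
```

```bash
cat >> h.py <<'E'
def arc(da,n):
    Rt=Rtgt(); tip=read_state(); R0=R.from_euler("xyz",tip["tool_rot"]); p=tip["eef_pos"]+R0.apply([0,0,TIP])
    r=p-PIV; r-=N*(N@r); ang=0
    print("radius",np.linalg.norm(r).round(2),"angle from BUSH",np.arctan2(N@np.cross(BUSH-PIV,r),(BUSH-PIV)@r).round(3))
    rad=r/np.linalg.norm(r); print("radial dir tool",Rt.inv().apply(rad).round(2),"tangent",Rt.inv().apply(np.cross(N,rad)).round(2))
    for i in range(n):
        d=R.from_rotvec(N*da*(i+1)).apply(r)-R.from_rotvec(N*da*i).apply(r); print((Rt.inv().apply(d)/10).round(3)[:2])
E
python3 -c "
from h import *
rep();arc(.05,15)"
```

```text
eef [ 529.9 -289.7  166.4] tip [ 534.4 -261.4  116.7] tip height -30.13 lateral off in tool xy (mm to move) [ 0.57  0.24 -0.  ]
rot err deg [-0.01  0.02 -0.01] force tool [  0.5  -2.  -11.6] q [ 0.94  0.83 -0.43  1.5  -0.18  1.1   0.22]
radius 39.19 angle from BUSH 0.003
radial dir tool [0.98 0.21 0.  ] tangent [ 0.21 -0.98 -0.  ]
[ 0.037 -0.192]
[ 0.027 -0.194]
[ 0.017 -0.195]
[ 0.007 -0.196]
[-0.002 -0.196]
[-0.012 -0.196]
[-0.022 -0.195]
[-0.032 -0.193]
[-0.041 -0.192]
[-0.051 -0.189]
[-0.06  -0.186]
[-0.069 -0.183]
[-0.079 -0.179]
[-0.087 -0.175]
[-0.096 -0.171]
```

Call:
{"api": "move_arm", "payload": {
  "targets": "-1 0 0 -0.1 0 0 0; -1 0.04 -0.19 0 0 0 0; -1 0.03 -0.19 0 0 0 0; -1 0.02 -0.2 0 0 0 0; -1 0 0 0 0 0 0"
}}

```text
clock: 11.73
eef_pos: [526.1, -287.6, 167.6]
tool_rot: [-2.963, -0.493, 1.044]
force: [1.6, -5.7, 4.7]
width: 16.2
gripper_force: 59.8
```

```bash
python3 -c "
from h import *
rep();arc(.05,1)"
```

```text
eef [ 526.1 -287.6  167.6] tip [ 530.7 -259.4  117.8] tip height -29.82 lateral off in tool xy (mm to move) [0.16 4.51 0.01]
rot err deg [ 0.17  0.07 -0.01] force tool [-1.4  3.1 -6.7] q [ 0.94  0.82 -0.43  1.52 -0.18  1.09  0.22]
radius 38.92 angle from BUSH 0.112
radial dir tool [0.99 0.1  0.  ] tangent [ 0.1  -0.99 -0.  ]
[ 0.015 -0.194]
```

Call:
{"api": "move_arm", "payload": {
  "targets": "-1 0.01 -0.2 0 0 0 0; -1 0 -0.2 0 0 0 0; -1 -0.01 -0.2 0 0 0 0; -1 -0.02 -0.2 0 0 0 0; -1 0 0 0 0 0 0"
}}

```text
clock: 12.15
eef_pos: [519.2, -284.3, 168.8]
tool_rot: [-2.963, -0.493, 1.044]
force: [2.7, -5.2, 4.8]
width: 15.8
gripper_force: 59.8
```

```bash
python3 -c "
from h import *
rep();arc(.05,1)"
```

```text
eef [ 519.2 -284.3  168.8] tip [ 523.9 -256.1  119.1] tip height -29.83 lateral off in tool xy (mm to move) [ 0.05 12.22  0.04]
rot err deg [ 0.2   0.04 -0.  ] force tool [-0.5  3.8 -6.5] q [ 0.95  0.81 -0.43  1.54 -0.18  1.08  0.23]
radius 39.0 angle from BUSH 0.311
radial dir tool [ 1.  -0.1 -0. ] tangent [-0.1 -1.  -0. ]
[-0.023 -0.194]
```

Call:
{"api": "move_arm", "payload": {
  "targets": "-1 -0.03 -0.2 0 0 0 0; -1 -0.03 -0.19 0 0 0 0; -1 0 0 0 0 0 0"
}}

```text
clock: 12.4
eef_pos: [515.7, -283.1, 169.3]
tool_rot: [-2.964, -0.493, 1.044]
force: [2.5, -4.8, 4.3]
width: 16.2
gripper_force: 59.9
```

Call:
{"api": "move_arm", "payload": {
  "targets": "-1 -0.04 -0.19 0 0 0 0; -1 -0.05 -0.19 0 0 0 0; -1 0 0 0 0 0 0"
}}

```text
clock: 12.65
eef_pos: [512.1, -282.2, 169.5]
tool_rot: [-2.964, -0.494, 1.044]
force: [2.1, -5.3, 4.8]
width: 16.3
gripper_force: 59.9
```

```bash
python3 -c "
from h import *
rep();arc(.05,4)"
```

```text
eef [ 512.1 -282.2  169.5] tip [ 516.8 -254.   119.8] tip height -29.74 lateral off in tool xy (mm to move) [ 1.26 19.56  0.08]
rot err deg [0.24 0.02 0.01] force tool [-0.8  3.4 -6.6] q [ 0.96  0.8  -0.43  1.56 -0.18  1.07  0.23]
radius 39.2 angle from BUSH 0.501
radial dir tool [ 0.96 -0.28  0.  ] tangent [-0.28 -0.96 -0.  ]
[-0.06  -0.187]
[-0.069 -0.183]
[-0.078 -0.18 ]
[-0.087 -0.176]
```

Call:
{"api": "move_arm", "payload": {
  "targets": "-1 -0.06 -0.19 0 0 0 0; -1 -0.07 -0.18 0 0 0 0; -1 0 0 0 0 0 0"
}}

```text
clock: 12.9
eef_pos: [508.4, -281.5, 169.6]
tool_rot: [-2.964, -0.494, 1.044]
force: [3.0, -5.0, 5.1]
width: 16.2
gripper_force: 59.9
```

Call:
{"api": "move_arm", "payload": {
  "targets": "-1 -0.08 -0.18 0 0 0 0; -1 -0.09 -0.18 0 0 0 0; -1 0 0 0 0 0 0"
}}

```text
clock: 13.15
eef_pos: [504.5, -281.2, 169.4]
tool_rot: [-2.964, -0.494, 1.044]
force: [2.8, -4.9, 5.4]
width: 16.3
gripper_force: 59.9
```

```bash
python3 -c "
from h import *
rep();arc(.05,4)"
```

```text
eef [ 504.5 -281.2  169.4] tip [ 509.2 -252.9  119.7] tip height -29.74 lateral off in tool xy (mm to move) [ 3.87 26.76  0.11]
rot err deg [ 0.24 -0.01  0.01] force tool [ 0.   3.7 -6.9] q [ 0.97  0.79 -0.44  1.58 -0.18  1.06  0.24]
radius 39.47 angle from BUSH 0.696
radial dir tool [ 0.89 -0.46  0.  ] tangent [-0.46 -0.89 -0.  ]
[-0.096 -0.173]
[-0.104 -0.168]
[-0.112 -0.162]
[-0.12  -0.156]
```

Call:
{"api": "move_arm", "payload": {
  "targets": "-1 -0.1 -0.17 0 0 0 0; -1 -0.1 -0.17 0 0 0 0; -1 0 0 0 0 0 0"
}}

```text
clock: 13.4
eef_pos: [500.6, -281.1, 169.1]
tool_rot: [-2.964, -0.494, 1.044]
force: [3.5, -3.9, 5.6]
width: 16.1
gripper_force: 59.9
```

Call:
{"api": "move_arm", "payload": {
  "targets": "-1 -0.11 -0.16 0 0 0 0; -1 -0.12 -0.16 0 0 0 0; -1 0 0 0 0 0 0"
}}

```text
clock: 13.65
eef_pos: [496.0, -280.8, 167.9]
tool_rot: [-2.962, -0.494, 1.044]
force: [3.4, -1.5, -1.1]
width: 16.3
gripper_force: 59.1
```

```bash
python3 -c "
from h import *
rep();arc(.05,4)"
```

```text
eef [ 496.  -280.8  167.9] tip [ 500.6 -252.5  118.2] tip height -30.57 lateral off in tool xy (mm to move) [ 8.04 34.39  0.06]
rot err deg [ 0.1  -0.03  0.02] force tool [-0.2  3.8  0.4] q [ 0.98  0.79 -0.44  1.6  -0.18  1.05  0.25]
radius 40.24 angle from BUSH 0.914
radial dir tool [ 0.77 -0.64 -0.  ] tangent [-0.64 -0.77 -0.  ]
[-0.133 -0.151]
[-0.141 -0.144]
[-0.148 -0.137]
[-0.154 -0.129]
```

Call:
{"api": "move_arm", "payload": {
  "targets": "-1 0 0 0.1 0 0 0; -1 0 0 0.1 0 0 0; -1 0 0 0 0 0 0; -1 0 0 0 0 0 0"
}}

```text
clock: 13.98
eef_pos: [494.7, -279.4, 165.1]
tool_rot: [-2.958, -0.494, 1.044]
force: [2.7, -3.1, -3.1]
width: 16.0
gripper_force: 59.0
```

```bash
python3 -c "
from h import *
rep();arc(.05,1)"
```

```text
eef [ 494.7 -279.4  165.1] tip [ 499.1 -251.   115.4] tip height -33.55 lateral off in tool xy (mm to move) [ 8.9  35.91 -0.07]
rot err deg [-0.11  0.01 -0.01] force tool [-2.6  4.2  1.3] q [ 0.98  0.79 -0.44  1.6  -0.18  1.05  0.25]
radius 40.62 angle from BUSH 0.956
radial dir tool [ 0.74 -0.67  0.  ] tangent [-0.67 -0.74 -0.  ]
[-0.141 -0.146]
```

Call:
{"api": "move_arm", "payload": {
  "targets": "-1 -0.05 0.04 0.1 0 0 0; -1 0 0 0.1 0 0 0; -1 0 0 0 0 0 0; -1 0 0 0 0 0 0"
}}

```text
clock: 14.32
eef_pos: [494.9, -278.5, 163.5]
tool_rot: [-2.957, -0.494, 1.044]
force: [3.1, -2.5, -2.6]
width: 15.9
gripper_force: 59.0
```

```bash
python3 -c "
from h import *
rep();arc(.05,1)"
```

```text
eef [ 494.9 -278.5  163.5] tip [ 499.3 -250.1  113.8] tip height -35.43 lateral off in tool xy (mm to move) [ 8.87 35.92 -0.09]
rot err deg [-0.15 -0.03  0.  ] force tool [-1.7  4.2  1.2] q [ 0.98  0.79 -0.44  1.61 -0.18  1.05  0.25]
radius 40.64 angle from BUSH 0.956
radial dir tool [ 0.74 -0.67 -0.  ] tangent [-0.67 -0.74 -0.  ]
[-0.141 -0.146]
```

Call:
{"api": "move_arm", "payload": {
  "targets": "-1 -0.03 0.05 0.15 0 0 0; -1 0 0 0.15 0 0 0; -1 0 0 0.1 0 0 0; -1 0 0 0 0 0 0"
}}

```text
clock: 14.65
eef_pos: [495.2, -276.8, 160.2]
tool_rot: [-2.957, -0.495, 1.044]
force: [0.6, -2.7, 1.6]
width: 16.4
gripper_force: 59.5
```

```bash
python3 -c "
from h import *
rep()"
```

```text
eef [ 495.2 -276.8  160.2] tip [ 499.6 -248.4  110.5] tip height -39.18 lateral off in tool xy (mm to move) [ 9.03 35.84 -0.11]
rot err deg [-0.18 -0.04  0.  ] force tool [-1.1  1.4 -2.7] q [ 0.97  0.8  -0.44  1.61 -0.18  1.04  0.25]
```

Call:
{"api": "move_arm", "payload": {
  "targets": "-1 0 0 0.15 0 0 0; -1 0 0 0.15 0 0 0; -1 0 0 0.1 0 0 0; -1 0 0 0 0 0 0"
}}

```text
clock: 14.98
eef_pos: [495.6, -274.7, 156.4]
tool_rot: [-2.957, -0.495, 1.044]
force: [0.4, -3.3, 1.6]
width: 16.2
gripper_force: 59.4
```

Call:
{"api": "move_arm", "payload": {
  "targets": "-1 0 0 0.1 0 0 0; -1 0 0 0.1 0 0 0; -1 0 0 0.1 0 0 0; -1 0 0 0 0 0 0"
}}

```text
clock: 15.32
eef_pos: [495.8, -273.3, 153.8]
tool_rot: [-2.957, -0.495, 1.044]
force: [0.5, -1.8, 2.0]
width: 16.1
gripper_force: 59.4
```

```bash
python3 -c "
from h import *
rep()"
```

```text
eef [ 495.8 -273.3  153.8] tip [ 500.2 -244.8  104.1] tip height -46.46 lateral off in tool xy (mm to move) [ 9.07 35.74 -0.11]
rot err deg [-0.18 -0.04  0.  ] force tool [-0.2  0.9 -2.6] q [ 0.97  0.8  -0.44  1.62 -0.18  1.02  0.25]
```

Call:
{"api": "move_arm", "payload": {
  "targets": "-1 0 0 0.1 0 0 0; -1 0 0 0.1 0 0 0; -1 0 0 0 0 0 0; -1 0 0 0 0 0 0"
}}

```text
clock: 15.65
eef_pos: [496.1, -272.8, 152.8]
tool_rot: [-2.957, -0.494, 1.044]
force: [-1.2, -3.6, 6.2]
width: 16.5
gripper_force: 59.9
```

```bash
python3 -c "
from h import *
rep()"
```

```text
eef [ 496.1 -272.8  152.8] tip [ 500.4 -244.4  103.1] tip height -47.57 lateral off in tool xy (mm to move) [ 9.1  35.54 -0.08]
rot err deg [-0.14 -0.03 -0.  ] force tool [-0.3 -0.6 -7.2] q [ 0.97  0.81 -0.44  1.62 -0.18  1.02  0.25]
```

Call:
{"api": "move_arm", "payload": {
  "targets": "-1 0 0 0.1 0 0 0; -1 0 0 0.15 0 0 0; -1 0 0 0 0 0 0; -1 0 0 0 0 0 0"
}}

```text
clock: 15.98
eef_pos: [496.5, -273.1, 152.5]
tool_rot: [-2.96, -0.493, 1.044]
force: [-5.1, -8.0, 18.1]
width: 16.1
gripper_force: 61.3
```

```bash
python3 - <<'E'
from h import *
rep()
S=cam("scene");T=cam("top")
a=cv2.resize(S[0][150:220,300:370],None,fx=5.7,fy=5.7,interpolation=3);b=cv2.resize(T[0][170:240,330:400],None,fx=5.7,fy=5.7,interpolation=3)
cv2.imwrite("pics/m3.png",np.hstack([a,b])[:,:,::-1])
E
```

```text
eef [ 496.5 -273.1  152.5] tip [ 500.9 -244.8  102.8] tip height -47.7 lateral off in tool xy (mm to move) [ 9.380e+00  3.486e+01 -1.000e-02]
rot err deg [-0.    0.03 -0.02] force tool [  0.2  -4.1 -20. ] q [ 0.97  0.8  -0.44  1.62 -0.18  1.02  0.25]
```

View pics/m3.png

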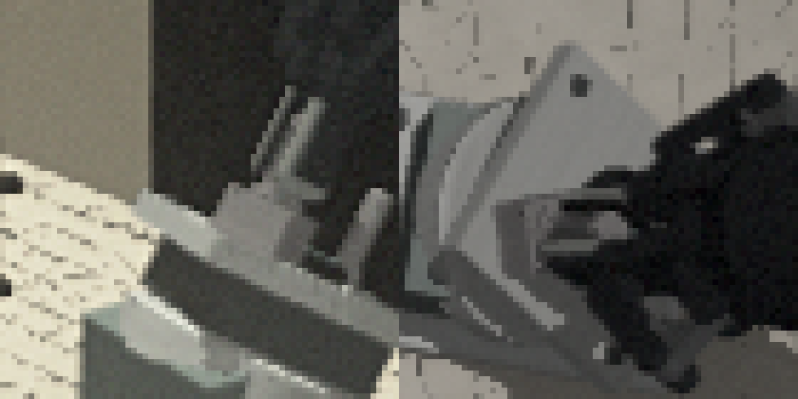

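The plate is turned, and the pin's collar sits on the bush at about (310,190) on the left. The stop is stiff at 20 N, so the pin is home. Next I unload, open and retreat along the axis.

Call:
{"api": "move_arm", "payload": {
  "targets": "-1 0 0 -0.2 0 0 0; -1 0 0 0 0 0 0; 0.2 0 0 0 0 0 0; 0.6 0 0 0 0 0 0; 1 0 0 0 0 0 0"
}}

```text
clock: 16.5
eef_pos: [495.9, -271.2, 151.3]
tool_rot: [-2.955, -0.495, 1.044]
force: [-0.3, 0.6, -0.6]
width: 51.8
gripper_force: 0.0
```

Call:
{"api": "move_arm", "payload": {
  "targets": "1 0 0 0 0 0 0; 1 0 0 0 0 0 0; 1 0 0 0 0 0 0; 1 0 0 0 0 0 0; 1 0 0 0 0 0 0"
}}

```text
clock: 16.92
eef_pos: [496.2, -272.3, 151.8]
tool_rot: [-2.957, -0.494, 1.044]
force: [0.4, -0.6, -0.3]
width: 85.4
gripper_force: 0.0
```

Now I retreat along −z of the tool, straight out.

Call:
{"api": "move_arm", "payload": {
  "targets": "1 0 0 -1 0 0 0; 1 0 0 -2 0 0 0; 1 0 0 -3 0 0 0; 1 0 0 -3 0 0 0; 1 0 0 -3 0 0 0"
}}

```text
clock: 17.33
eef_pos: [486.7, -332.7, 257.6]
tool_rot: [-2.958, -0.494, 1.044]
force: [0.0, -0.5, -0.5]
width: 85.1
gripper_force: 0.0
```

Call:
{"api": "move_arm", "payload": {
  "targets": "1 0 0 -3 0 0 0; 1 0 0 -1 0 0 0; 1 0 0 0 0 0 0; 1 0 0 0 0 0 0; 1 0 0 0 0 0 0"
}}

```text
clock: 17.75
eef_pos: [483.6, -350.2, 289.1]
tool_rot: [-2.954, -0.495, 1.044]
force: [0.3, 1.4, -1.1]
width: 85.4
gripper_force: 0.0
```

```bash
python3 - <<'E'
from h import *
rep()
S=cam("scene");T=cam("top")
a=cv2.resize(S[0][150:220,300:370],None,fx=5.7,fy=5.7,interpolation=3);b=cv2.resize(T[0][170:240,330:400],None,fx=5.7,fy=5.7,interpolation=3)
cv2.imwrite("pics/m4.png",np.hstack([a,b])[:,:,::-1])
E
```

```text
eef [ 483.6 -350.2  289.1] tip [ 487.8 -321.7  239.5] tip height 109.64 lateral off in tool xy (mm to move) [ 8.89 36.04 -0.19]
rot err deg [-0.32 -0.09  0.01] force tool [ 0.7 -0.1  1.7] q [ 1.04  0.72 -0.43  1.35 -0.18  1.4   0.24]
```

View pics/m4.png

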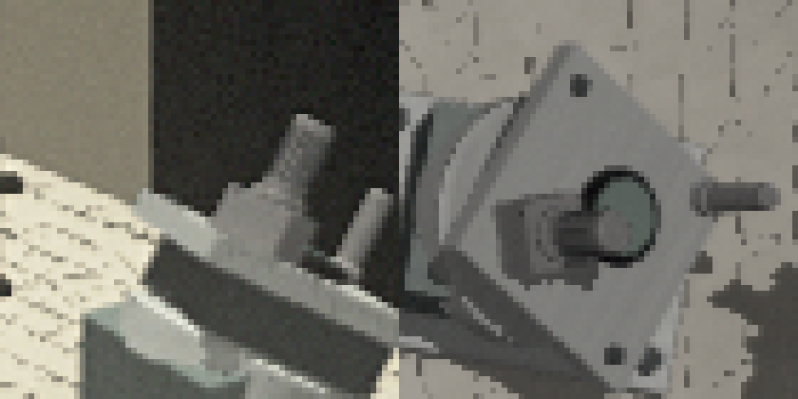

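The pin stands upright in the bush, collar seated (left, about (290,185)) and gripper clear. I'll hand the job in.

```bash
python3 -c "
from h import *
print(order.finish_job())"
```

```text
the job is handed in; nothing more can be done
None
```

The lock pin is through the bush and pressed home in the bore, collar down on the bush. The gripper is open and clear, and I handed the job in at about 18 s; no result came back.

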